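Lift the objective carrier out of the drawer and hold it level

ROBOT

A 6-joint arm with a two-finger parallel gripper is mounted at the origin on a cart in front of the work surface, level with it; the furniture and walls round the work are solid. World frame = base frame: x ahead of the robot, y to its left, z up, the work surface at z = 0. Lengths are in mm, angles in rad, forces in N, time in s.
With the tool pointing down it reaches from about 400 to 925 mm from the base axis. Payload 12.5 kg.
Tool frame: the origin (TCP) lies at the very end of the fingers, on their centre line; the grasp point (between the pads) lies 19 mm behind it; x points along the fingers, y is the direction in which the jaws open and shut, and the axes are right-handed (so a half turn about x gives the same grasp; the last joint's range is limited). The gripper opens to 95 mm and grips with 3 to 60 N. Pads are 20 mm wide; open, the fingers measure 119 mm over their backs; the gripper's body (75 mm by 180 mm) begins 59 mm behind the grasp point.
Start: joints at [-1.21, 0.491, 1.559, -0, 1.092, -0.106], TCP at [281.294, -558.14, 214.661] pointing down, gripper open.
Joint ranges: [-3.1, 3.1], [-0.84, 2.19], [0.05, 2.79], [-1.13, 4.28], [0.06, 2.93], [-2.69, 2.69]. Speed limits (rad/s): [2.22, 2.22, 2.79, 3.14, 3.14, 3.14].

INTERFACE

Orientations are given as [roll, pitch, yaw] about the fixed x, y, z axes, in that order (R = Rz(yaw) Ry(pitch) Rx(roll)).
In Python, from cell import env, optics, job gives the robot as it stands.
- The arm moves only by the shell command python3 -m handwheel 'ROWS' [OPENING]. ROWS is JSON, a list of rows, each an object with "travel": the shift along the world's x, y, z in mm, a list of three; "roll": the turn about the world's z in degrees. In form: [{"travel": [dx, dy, dz], "roll": roll}, ...]. A call has 1 to 8 rows; each row is the pose to reach, as a shift and turn from the pose commanded when the call began; what a row does not reach only later rows make up. A row lasts 1/10 s, in which the tool goes at most 50 mm and 8.59 degrees, less where a joint would pass 70% of its speed; a pose out of reach is approached as far as the arm can. A call with a gripper value outside its range is refused whole. OPENING is the closure, from -1 (fully open) to 1 (shut), set as the call begins (- or left out, the last holds). The fingers move at their own pace and stop on an object; the grip force is fixed at half the most. Time passes only in rows, so rows that repeat a pose let the fingers close. It gives the time, the measured TCP pose, the force and the opening at its end, in the units of the state.
- env.state(): the state, without advancing time (a new reading comes with each control period).
- optics.read_camera(name): name is "scene" or "top" or "wrist"; returns the picture (420x560x3 uint8, red, green, blue); there is no depth.
- optics.camera_params(name): a dict with "fx", "fy", "cx", "cy" (pixels), "world_from_camera" (4x4, takes a point from camera to world coordinates). Camera axes: x right, y up, looking along -z (the intrinsics and any distortion apply to the point x, -y, -z); pixel columns grow to the right and rows downward; lengths in mm; the calibration is good to about 2 mm. A picture is of the moment at which its call begins: read the wrist's pose just before it. camera_params takes no time and is no camera call; for the wrist camera it gives the pose at the moment of the call.
- job.job_done(): hands the job in, once; it reports no verdict.
The state is a dict: "t": time; "joints": joint angles; "qvel": joint speeds; "tau": joint torques, N m; "eef_pos": TCP position; "tcp_rot": TCP orientation; "ft_force": force on the tool from outside, world axes, zero at the start; "moment": the same for the moment, N m; "opening": opening from 0.0 (shut) to 1.0 (fully open).
Only numpy, scipy, OpenCV 4.12 (cv2) and the standard library are available. Lean on these libraries where they do the work, as an engineer would, in place of code of your own. Each camera call takes 0.05 s, during which the arm holds its last target.

TASK

I need the spare objectives at the microscope. Pull the upper drawer of the small cabinet fully open by its bar handle, take the objective carrier in it by the black grip of its bail handle and lift it out of the drawer, keeping it level because the objectives and the oil bottle stand loose in shallow pockets. Finish while still holding the carrier in the gripper, level and still, with its underside a few centimetres above the top of the cabinet, so that I can take what I need from it; do not set it down, and leave the things on the bench alone.

Things in the scene. Friction and masses are not known exactly. Their poses are not given: they have to be found in the camera images.
- cabinet: Fixed grey steel desktop cabinet with white drawer fronts, 140 deep (x) x 190 wide (y) x 154 mm high, at the left of the bench, facing right. Only the deep upper drawer is used; the slim lower one is fixed. A thin pen lies at the back of its top. Origin: centre of its underside, on the bench; z up; its own -x points level out of the front, the way the drawer opens. Outer face of the shut drawer front: 82 mm from the origin.
- objective_drawer (a joint): Travel of the upper drawer in m: 0 shut (at the start), 0.115 fully open at its stop; 1 to 2 N friction, stays where left. Its floor is 42 mm, side walls 87 mm, front 152 mm above the bench; inside 125 mm long, 166 mm wide. The carrier and a pot ride in it; fully open, the carrier stands wholly in front of the cabinet.
- drawer_handle (a point): Middle of the upper drawer's steel bar handle: round, 11 mm thick, 110 mm long, level, along the cabinet's y, 134 mm above the bench (20 mm below the cabinet's top). The bar's axis is 35 mm in front of the drawer front: 29 mm free behind the bar, open from above; stand-offs 47 mm either side of the middle. Moves with the drawer.
- carrier_grip (a point): Centre of the carrier's black grip: flat-sided bar 62 mm long (carrier's x), 12 wide (y), 15 high (z), between two upright steel straps; grip its middle, fingers closing across the 12 mm. 96 mm above the carrier's underside (138 mm above the bench in the drawer), higher than all that the carrier holds. Axes are the carrier's: x along the bar, z up.
- carrier: Aluminium block 84 (x) x 90 (y) x 16 mm with 4 pockets, 31 mm wide, 10 deep, 20 mm (x) and 22.5 mm (y) either side of the centre, and a bail handle over the middle; 105 mm high in all, 0.5 to 0.7 kg as loaded; one pocket is empty, so one side is heavier. Loose in the upper drawer, x along the drawer's travel within 5 degrees. Origin: centre of its underside, z up.
- objective_a: A white microscope objective, 28 mm wide and 47 mm high, standing loose in one pocket of the carrier (which one varies); origin: centre of its underside, z up; 6 mm above the carrier's underside.
- objective_b: A second objective like objective_a, in another pocket.
- oil_vial: Small brown bottle with a black cap, 26 mm wide and 62 mm high, standing loose in a third pocket (its top 68 mm above the carrier's underside); origin: centre of its underside, z up.
- pot: Black plastic screw pot, 41 mm wide and 51 mm high, standing in the drawer beside the carrier, towards the cabinet's +y; not needed, it stays there. Origin: centre of its underside.
- petri: Bystander on the bench: round dish with pink medium, 59 mm wide, 12 mm high. Origin: centre of its underside.
- hex_key: Bystander: L-shaped steel hex key 24 x 87 x 5 mm lying on the bench. Origin: centre of its underside.
- post: Bystander: steel post 13 mm thick and 75 mm long lying on the bench. Origin: centre of its underside.
- cover: Bystander: small square box 36 x 36 x 17 mm on the bench. Origin: centre of its underside.
- coupling: Bystander: tube coupling 18 mm thick, 54 mm long, lying on the bench. Origin: centre of its underside.

How it is judged (in metres and radians):
On the way, in this order (a step that is already met when the one before it is completed fails the run):
1. the upper drawer is pulled fully open, with the carrier still standing in it (value of joint objective_drawer above 0.103 m and contact force between carrier and cabinet above 1 N), for 0.1 s.
2. the gripper has lifted the carrier off the drawer floor, level (contact force between the fingers and carrier above 1 N and contact force between carrier and cabinet below 0.05 N and height (world z) of carrier above 0.062 m and angle between carrier's own z axis and vertical below 0.15 rad), for 0.2 s.
At the end, for the whole second after the job is handed in: Held by the fingers and touching no part of the cabinet; underside 17 to 27 cm above the bench (about 2 to 12 cm above the cabinet top); level within 0.10 rad, still (under 2 cm/s, 0.12 rad/s); both objectives and the bottle upright in their pockets (contact force between the fingers and carrier above 1 N and contact force between carrier and cabinet below 0.05 N and height (world z) of carrier between 0.17 and 0.27 m and angle between carrier's own z axis and vertical below 0.1 rad and linear speed of carrier below 0.02 m/s and angular speed of carrier below 0.12 rad/s and z of objective_a in the frame of carrier between 0 and 0.012 m and distance between each of objective_a, objective_b, oil_vial and carrier below 0.04 m and angle between each of objective_a, objective_b, oil_vial's own z axis and vertical below 0.25 rad and z of objective_b in the frame of carrier between 0 and 0.012 m and z of oil_vial in the frame of carrier between 0 and 0.012 m); the arm keeps its last pose, push and grip.
It fails at once if the carrier is tipped by more than 0.3 rad (angle between carrier's own z axis and vertical above 0.3 rad).
It fails at once if an objective or the oil bottle tips over (angle between any of objective_a, objective_b, oil_vial's own z axis and vertical above 0.5 rad).
It fails at once if a thing on the bench is pushed more than 3 cm (distance of any of petri, hex_key, post, cover, coupling from where it was at the start of the episode above 0.03 m).
It also fails if it takes over 45 s, if anything falls off the work surface, if the arm or the gripper's body presses on something with over 40 N, if the wrist force passes 120 N, or if a joint passes its speed limit or range.

## Working session

There is one attempt and no reset: what is moved stays moved. The work goes in short steps, Python scripts to look and compute and a shell command to move; the robot and the scene stay as the last step left them, time stands still between calls to the robot, and variables do not carry over. Pictures are saved under pics/ and viewed, and the job is handed in when it is done.

```bash
ls; mkdir -p pics
python3 - <<'E'
from cell import env, optics, job
import cv2
print(env.state())
for n in ("scene","top","wrist"):
    im=optics.read_camera(n); cv2.imwrite(f"pics/{n}0.png",im[:,:,::-1])
    p=optics.camera_params(n); print(n,p)
E
```

```text
pics
{'t': 0.0, 'joints': array([-1.20960408e+00,  4.91583692e-01,  1.55942782e+00, -9.71442197e-06,
        1.09169633e+00, -1.05614966e-01]), 'qvel': array([-2.39515320e-04,  7.01465225e-05,  3.75984908e-04,  3.01181612e-04,
       -1.04063164e-03, -3.48301194e-04]), 'tau': array([-2.04291558e-03, -6.12655592e+01, -2.58178622e+01,  6.91750715e-02,
        4.82628378e-02, -8.51070740e-05]), 'eef_pos': array([ 281.20071202, -557.90774308,  214.05420165]), 'tcp_rot': array([-1.66868573,  1.5696811 ,  1.93971862]), 'ft_force': array([-0.78767646, -0.4620555 , -0.27456831]), 'moment': array([-0.01832565,  0.02163778,  0.03115827]), 'opening': 0.9991384895462713}
scene {'fx': 438.2552893090957, 'fy': 438.2552893090957, 'cx': 273.33156033703295, 'cy': 216.5941517541785, 'world_from_camera': array([[-8.87204214e-01,  3.33642325e-01, -3.18671431e-01,
         1.17437152e+02],
       [-4.61374849e-01, -6.43654416e-01,  6.10608092e-01,
         7.56707198e+02],
       [-1.38957006e-03,  6.88761056e-01,  7.24987088e-01,
         8.66717147e+02],
       [ 0.00000000e+00,  0.00000000e+00,  0.000
[... 277 characters left out ...]
.99519759e-03,  1.59053095e-02,
         1.21911459e+02],
       [ 1.42683542e-02,  1.46656426e-01,  9.89084580e-01,
         9.48883091e+02],
       [ 0.00000000e+00,  0.00000000e+00,  0.00000000e+00,
         1.00000000e+00]])}
wrist {'fx': 343.1623388352303, 'fy': 343.1623388352303, 'cx': 281.32724604238575, 'cy': 208.9740238748749, 'world_from_camera': array([[ 4.49559369e-01,  8.67628661e-01,  2.12407347e-01,
         3.41802019e+02],
       [-8.93250440e-01,  4.36621450e-01,  1.07076429e-01,
        -5.29412450e+02],
       [ 1.60975217e-04, -2.37870168e-01,  9.71296946e-01,
         3.84571838e+02],
       [ 0.00000000e+00,  0.00000000e+00,  0.00000000e+00,
         1.00000000e+00]])}
```

View pics/scene0.png

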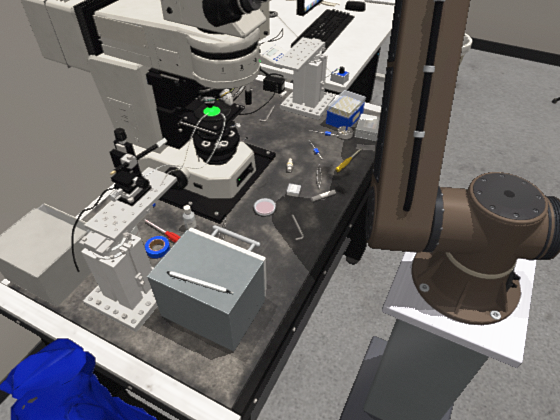

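View pics/top0.png

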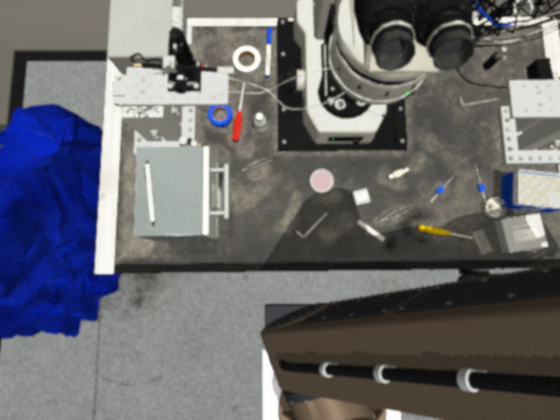

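The top view shows the cabinet at about cols 135–210, rows 146–237. Its front faces image right (world −y), and the bar is near col 226. I'll enlarge that area.

```bash
cat > h.py <<'E'
import numpy as np, cv2
from cell import env, optics, job
def ray(name,u,v,z,P=None):
    p=P or optics.camera_params(name); T=p["world_from_camera"]
    d=T[:3,:3]@np.array([(u-p["cx"])/p["fx"],-(v-p["cy"])/p["fy"],-1]); o=T[:3,3]
    return o+d*(z-o[2])/d[2]
def proj(name,X,P=None):
    p=P or optics.camera_params(name); T=p["world_from_camera"]
    c=T[:3,:3].T@(np.array(X)-T[:3,3]); return p["cx"]+p["fx"]*c[0]/-c[2], p["cy"]+p["fy"]*c[1]/c[2]
def crop(src,dst,x0,y0,x1,y1,s):
    im=cv2.imread(src)[y0:y1,x0:x1]; cv2.imwrite(dst,cv2.resize(im,None,fx=s,fy=s,interpolation=cv2.INTER_CUBIC))
E
python3 - <<'E'
from h import *
crop("pics/top0.png","pics/c1.png",120,130,250,250,6)
crop("pics/scene0.png","pics/c2.png",140,210,290,350,5)
E
```

```text
(no output)
```

View pics/c1.png

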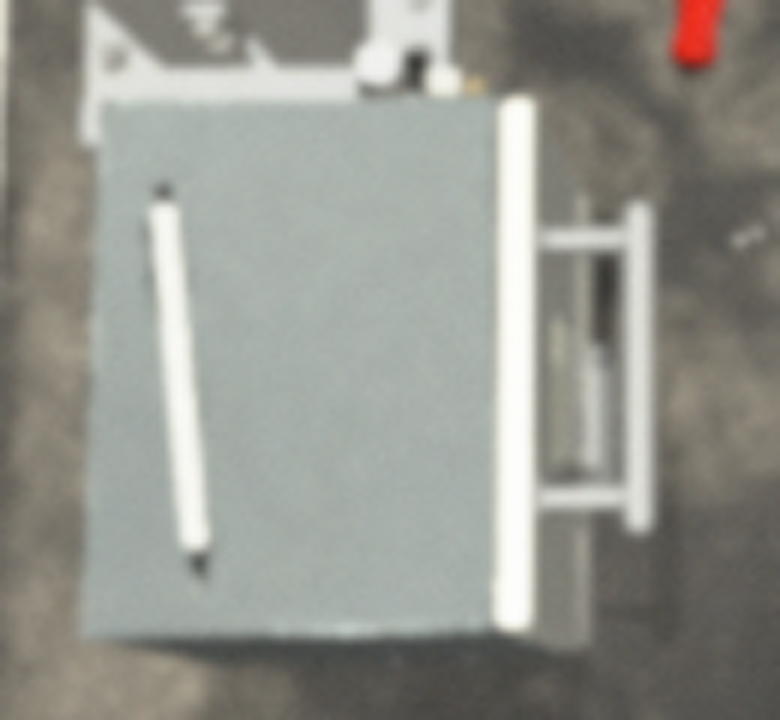

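View pics/c2.png

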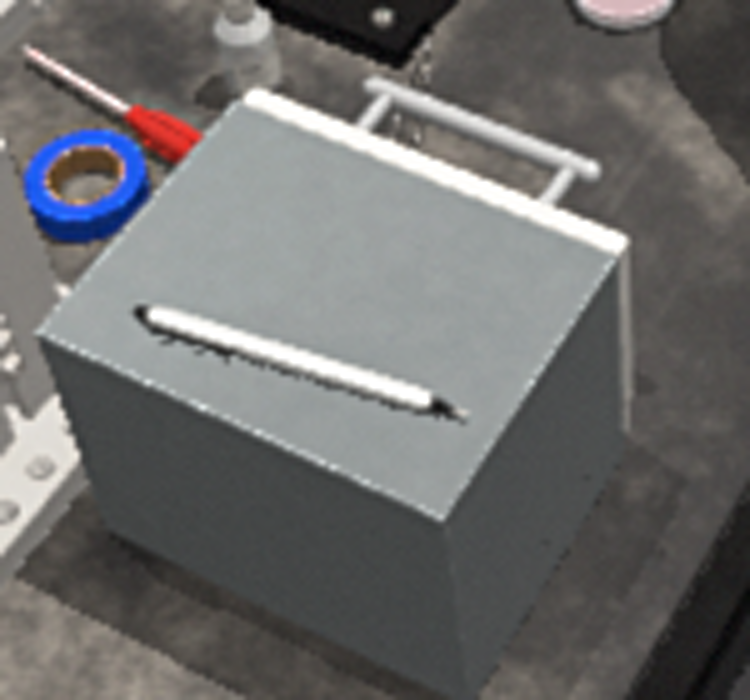

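Crop readings: the top view has the bar ends at crop (640,203) and (640,533), and the scene view at crop (370,83) and (597,172). I'll triangulate from both.

Run:
```python
from h import *
t=lambda x,y:(120+x/6-.4,130+y/6-.4); s=lambda x,y:(140+x/5-.4,210+y/5-.4)
for n,f,pts,z in (("top",t,[(640,203),(640,533)],134),("scene",s,[(370,83),(597,172)],134),
  ("top",t,[(497,97),(535,97),(530,632),(493,632),(100,100),(83,635)],153),
  ("scene",s,[(247,95),(627,245),(40,335),(443,518)],153)):
  for q in pts: print(n,q,ray(n,*f(*q),z).round(1))
```

```text
top (640, 203) [548.4 230.4 134. ]
top (640, 533) [428.6 229.3 134. ]
scene (370, 83) [545.5 228.3 134. ]
scene (597, 172) [429.2 227.  134. ]
top (497, 97) [582.4 278.7 153. ]
top (535, 97) [582.3 265.3 153. ]
top (530, 632) [392.6 264.  153. ]
top (493, 632) [392.7 276.6 153. ]
top (100, 100) [582.4 418.5 153. ]
top (83, 635) [393.2 416.2 153. ]
scene (247, 95) [578.4 272.8 153. ]
scene (627, 245) [391.3 269.3 153. ]
scene (40, 335) [577.2 416.7 153. ]
scene (443, 518) [391.4 413.8 153. ]
```

```bash
cat >> h.py <<'E'
from scipy.spatial.transform import Rotation as Ro
def st():
    s=env.state(); R=Ro.from_euler('xyz',s['tcp_rot']).as_matrix()
    print('t',round(s['t'],2),'pos',s['eef_pos'].round(1),'f',s['ft_force'].round(1),'op',round(s['opening'],3))
    print('jaw yaw',round(np.degrees(np.arctan2(R[1,1],R[0,1])),2),'toolx',R[:,0].round(3),'q',s['joints'].round(2))
    return s
E
python3 -c "
from h import *
st()"
```

```text
t 0.15 pos [ 281.2 -558.   214.2] f [ 0.  -0.5 -0.9] op 1.0
jaw yaw -63.25 toolx [-0.     0.001 -1.   ] q [-1.21  0.49  1.56 -0.    1.09 -0.11]
```

View pics/wrist0.png

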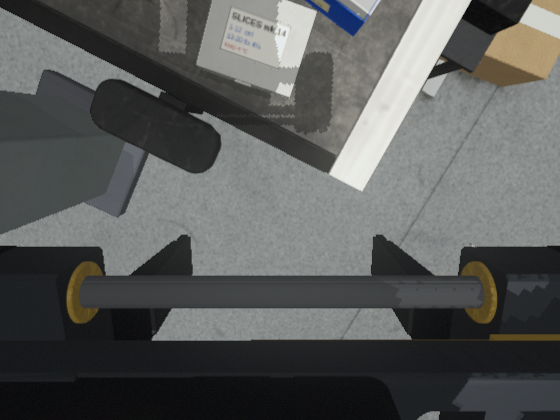

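Run:
```python
from h import *
for z in (150,250,350,450):
  print(z,[ray("top",u,v,z).round(0)[:2] for u,v in((180,138),(228,100),(310,143),(350,145),(340,70),(375,95),(185,60))])
```

```text
150 [array([601., 327.]), array([686., 226.]), array([588.,  49.]), array([583., -36.]), array([754., -21.]), array([696., -96.]), array([780., 321.])]
250 [array([567., 302.]), array([641., 213.]), array([555.,  59.]), array([551., -17.]), array([701.,  -3.]), array([650., -68.]), array([723., 296.])]
350 [array([533., 276.]), array([597., 200.]), array([523.,  68.]), array([519.,   3.]), array([648.,  15.]), array([604., -41.]), array([667., 271.])]
450 [array([499., 250.]), array([552., 187.]), array([491.,  77.]), array([487.,  23.]), array([595.,  33.]), array([558., -14.]), array([610., 246.])]
```

```bash
python3 -m handwheel '[{"travel":[17,44,2],"roll":-3.4},{"travel":[34,88,4],"roll":-6.8},{"travel":[51,132,6],"roll":-10.2},{"travel":[68,176,8],"roll":-13.6},{"travel":[85,220,10],"roll":-17},{"travel":[102,264,12],"roll":-20.4},{"travel":[119,308,14],"roll":-23.8},{"travel":[136,352,16],"roll":-26.2}]' 0.45; python3 -c "
from h import *
st()"
```

```text
t: 0.95
eef_pos: [417.5, -204.3, 230.8]
tcp_rot: [1.923, 1.571, -1.211]
ft_force: [0.9, 0.0, -0.1]
opening: 0.386
t 0.95 pos [ 417.5 -204.3  230.8] f [ 0.9  0.  -0.1] op 0.386
jaw yaw -89.61 toolx [ 0. -0. -1.] q [-0.6   0.24  1.91 -0.    0.98  0.97]
```

```bash
python3 -m handwheel '[{"travel":[8,44,0],"roll":0},{"travel":[16,88,0],"roll":0},{"travel":[24,132,0],"roll":0},{"travel":[32,176,0],"roll":0},{"travel":[40,220,0],"roll":0},{"travel":[50,264,0],"roll":0},{"travel":[60,308,0],"roll":0},{"travel":[70,340,0],"roll":0}]' 0.45
python3 - <<'E'
from h import *
st()
P=optics.camera_params("wrist")
im=optics.read_camera("wrist"); cv2.imwrite("pics/w1.png",im[:,:,::-1]); print(P['world_from_camera'].round(3).tolist())
cv2.imwrite("pics/t1.png",optics.read_camera("top")[:,:,::-1])
st()
for x,y in ((428,229),(488,229),(548,229)): print(proj("wrist",(x,y,134)))
E
```

```text
t: 1.75
eef_pos: [487.2, 136.4, 230.6]
tcp_rot: [-0.429, 1.571, 2.723]
ft_force: [0.3, -0.4, 0.2]
opening: 0.275
t 1.75 pos [487.2 136.4 230.6] f [ 0.3 -0.4  0.2] op 0.275
jaw yaw -89.38 toolx [-0.  0. -1.] q [0.14 0.3  1.82 0.   1.01 1.7 ]
[[0.01, 0.971, 0.238, 554.886], [-1.0, 0.01, 0.003, 135.714], [0.0, -0.238, 0.971, 400.992], [0.0, 0.0, 0.0, 1.0]]
t 1.85 pos [487.8 136.9 230.4] f [-0.1 -0.7  0.6] op 0.272
jaw yaw -89.25 toolx [ 0.  0. -1.] q [0.14 0.31 1.82 0.   1.01 1.7 ]
(np.float64(169.49563941508382), np.float64(279.3602708808555))
(np.float64(164.6365270719519), np.float64(210.24676379712716))
(np.float64(159.2458822481547), np.float64(133.57301293356113))
```

View pics/w1.png

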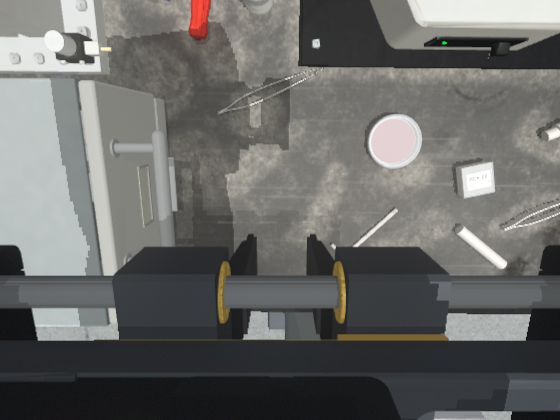

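View pics/t1.png

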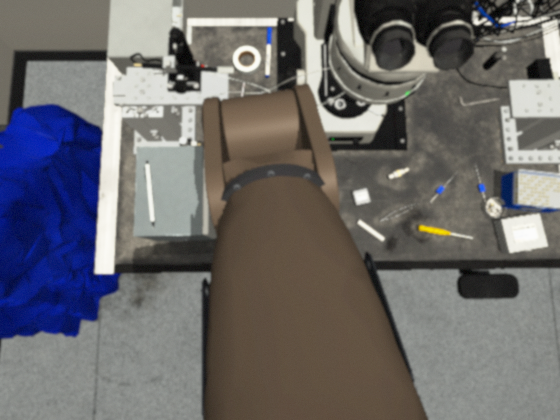

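The wrist view shows the bar at col ~161 with its far end at row ~130. That agrees with the prediction of (159,133), so I'm moving over the bar and down.

```bash
python3 -m handwheel '[{"travel":[0,40,0],"roll":0},{"travel":[0,75,0],"roll":0},{"travel":[0,92,0],"roll":0},{"travel":[0,92,-5],"roll":0},{"travel":[0,92,-20],"roll":0},{"travel":[0,92,-40],"roll":0},{"travel":[0,92,-55],"roll":0},{"travel":[0,92,-60],"roll":0}]' 0.45
python3 - <<'E'
from h import *
st()
im=optics.read_camera("wrist"); cv2.imwrite("pics/w2.png",im[:,:,::-1])
st()
for x,y in ((428,229),(488,229),(548,229)): print(proj("wrist",(x,y,134)))
E
```

```text
t: 2.65
eef_pos: [486.6, 224.3, 169.1]
tcp_rot: [0.397, 1.568, -2.736]
ft_force: [-0.4, -0.4, -0.2]
opening: 0.274
t 2.65 pos [486.6 224.3 169.1] f [-0.4 -0.4 -0.2] op 0.274
jaw yaw -89.51 toolx [-0.003 -0.001 -1.   ] q [ 0.31  0.42  1.83 -0.    0.9   1.87]
t 2.7 pos [486.8 224.5 169.2] f [-0.1 -0.9 -0.8] op 0.272
jaw yaw -89.51 toolx [-0.002 -0.001 -1.   ] q [ 0.31  0.42  1.83 -0.    0.9   1.87]
(np.float64(271.7716370418045), np.float64(319.2064936631136))
(np.float64(271.89995120807333), np.float64(233.79898235667343))
(np.float64(272.0466463749819), np.float64(136.15684750384315))
```

View pics/w2.png

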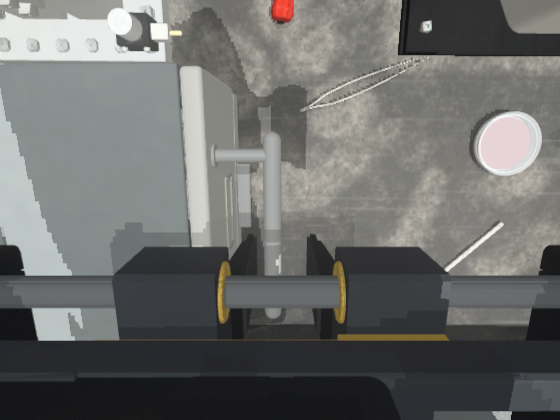

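The bar is centred at col 272, as predicted for y = 229. The tool is at 224.5, so I'll shift +4 and go down.

```bash
python3 -m handwheel '[{"travel":[0,4,0],"roll":0},{"travel":[0,4,0],"roll":0},{"travel":[0,4,0],"roll":0}]' 0.45; python3 -c "
from h import *
st()"
```

```text
t: 3.0
eef_pos: [487.5, 229.9, 171.3]
tcp_rot: [-2.945, 1.57, 0.206]
ft_force: [-0.7, -0.6, 0.6]
opening: 0.273
t 3.0 pos [487.5 229.9 171.3] f [-0.7 -0.6  0.6] op 0.273
jaw yaw -89.44 toolx [ 0.001  0.    -1.   ] q [ 0.32  0.42  1.82 -0.    0.9   1.88]
```

```bash
python3 -m handwheel '[{"travel":[0,-1,-15],"roll":0},{"travel":[0,-1,-30],"roll":0},{"travel":[0,-1,-45],"roll":0},{"travel":[0,-1,-56],"roll":0},{"travel":[0,-1,-56],"roll":0},{"travel":[0,-1,-56],"roll":0}]' 0.45; python3 -c "
from h import *
st()"
```

```text
t: 3.6
eef_pos: [487.5, 228.9, 115.0]
tcp_rot: [-3.117, 1.571, 0.035]
ft_force: [0.2, 0.7, 0.7]
opening: 0.273
t 3.6 pos [487.5 228.9 115. ] f [0.2 0.7 0.7] op 0.273
jaw yaw -89.45 toolx [ 0.  0. -1.] q [ 0.32  0.5   1.88 -0.    0.77  1.88]
```

```bash
python3 -m handwheel '[{"travel":[0,0,0],"roll":0},{"travel":[0,0,0],"roll":0},{"travel":[0,0,0],"roll":0},{"travel":[0,0,0],"roll":0},{"travel":[0,0,0],"roll":0},{"travel":[0,0,0],"roll":0}]' 1; python3 -c "
from h import *
st()"
```

```text
t: 4.2
eef_pos: [487.6, 229.0, 115.2]
tcp_rot: [-2.874, 1.57, 0.277]
ft_force: [-0.8, 0.5, 6.6]
opening: 0.108
t 4.2 pos [487.6 229.  115.2] f [-0.8  0.5  6.6] op 0.108
jaw yaw -89.45 toolx [ 0.001  0.    -1.   ] q [ 0.32  0.5   1.88 -0.    0.77  1.88]
```

Gripped: 10.3 mm on the 11 mm bar. Pulling smoothly along −y.

```bash
python3 -m handwheel '[{"travel":[0,-2,0],"roll":0},{"travel":[0,-6,0],"roll":0},{"travel":[0,-12,0],"roll":0},{"travel":[0,-20,0],"roll":0},{"travel":[0,-28,0],"roll":0},{"travel":[0,-36,0],"roll":0},{"travel":[0.5,-44,0],"roll":0},{"travel":[0.5,-52,0],"roll":0}]'; python3 -m handwheel '[{"travel":[0,-8,0],"roll":0},{"travel":[0,-16,0],"roll":0},{"travel":[0,-24,0],"roll":0},{"travel":[0,-32,0],"roll":0},{"travel":[0,-40,0],"roll":0},{"travel":[0,-47,0],"roll":0},{"travel":[0.5,-53,0],"roll":0},{"travel":[0.5,-57,0],"roll":0}]'; python3 -c "
from h import *
st()"
```

```text
t: 5.0
eef_pos: [488.0, 176.7, 115.2]
tcp_rot: [-2.829, 1.57, 0.322]
ft_force: [-0.8, 1.0, 6.5]
opening: 0.107
t: 5.8
eef_pos: [488.5, 119.5, 115.1]
tcp_rot: [-3.01, 1.57, 0.141]
ft_force: [-1.0, 1.6, 7.8]
opening: 0.111
t 5.8 pos [488.5 119.5 115.1] f [-1.   1.6  7.8] op 0.111
jaw yaw -89.47 toolx [ 0.001  0.    -1.   ] q [0.11 0.46 1.96 0.   0.72 1.67]
```

Travel is 109.5 mm. I'll go a little further until the stop shows in the force, then release and rise.

```bash
python3 -m handwheel '[{"travel":[0,-2,0],"roll":0},{"travel":[0,-4,0],"roll":0},{"travel":[0,-5.5,0],"roll":0},{"travel":[0,-5.5,0],"roll":0},{"travel":[0,-5.5,0],"roll":0}]'; python3 -c "
from h import *
st()"
```

```text
t: 6.3
eef_pos: [488.6, 115.0, 115.2]
tcp_rot: [-2.417, 1.569, 0.734]
ft_force: [-0.3, 7.5, 6.5]
opening: 0.106
t 6.3 pos [488.6 115.  115.2] f [-0.3  7.5  6.5] op 0.106
jaw yaw -89.48 toolx [ 0.001  0.001 -1.   ] q [0.1  0.45 1.96 0.   0.72 1.66]
```

```bash
python3 -m handwheel '[{"travel":[0,1,0],"roll":0},{"travel":[0,1,0],"roll":0},{"travel":[0,1,0],"roll":0},{"travel":[0,1,0],"roll":0},{"travel":[0,1,0],"roll":0}]' 0.45;  python3 -c "
from h import *
st()"; python3 -m handwheel '[{"travel":[0,0,5],"roll":0},{"travel":[0,0,25],"roll":0},{"travel":[0,0,50],"roll":0},{"travel":[0,0,85],"roll":0},{"travel":[0,-20,125],"roll":8},{"travel":[0,-30,150],"roll":16},{"travel":[0,-30,165],"roll":24},{"travel":[0,-30,165],"roll":32}]'
python3 - <<'E'
from h import *
st()
im=optics.read_camera("wrist"); cv2.imwrite("pics/w3.png",im[:,:,::-1])
im=optics.read_camera("scene"); cv2.imwrite("pics/s3.png",im[:,:,::-1])
E
```

```text
t: 6.8
eef_pos: [488.2, 115.3, 114.6]
tcp_rot: [0.584, 1.571, -2.549]
ft_force: [0.9, -0.2, -0.8]
opening: 0.273
t 6.8 pos [488.2 115.3 114.6] f [ 0.9 -0.2 -0.8] op 0.273
jaw yaw -89.46 toolx [-0. -0. -1.] q [ 0.1   0.46  1.96 -0.    0.72  1.66]
t: 7.6
eef_pos: [488.9, 85.0, 282.3]
tcp_rot: [2.588, 1.567, 0.019]
ft_force: [-0.4, -0.2, 0.4]
opening: 0.274
t 7.6 pos [488.9  85.  282.3] f [-0.4 -0.2  0.4] op 0.274
jaw yaw -57.16 toolx [ 0.004  0.    -1.   ] q [ 0.04  0.24  1.77 -0.    1.13  1.04]
```

View pics/w3.png

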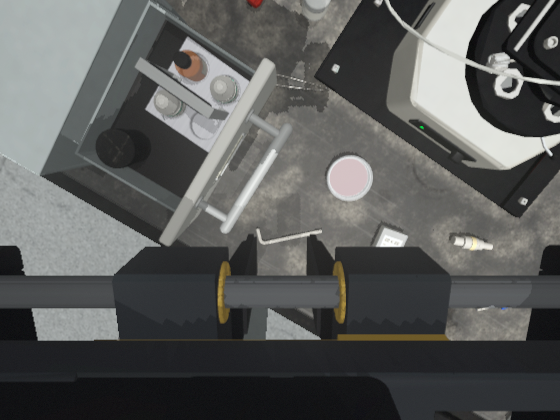

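View pics/s3.png

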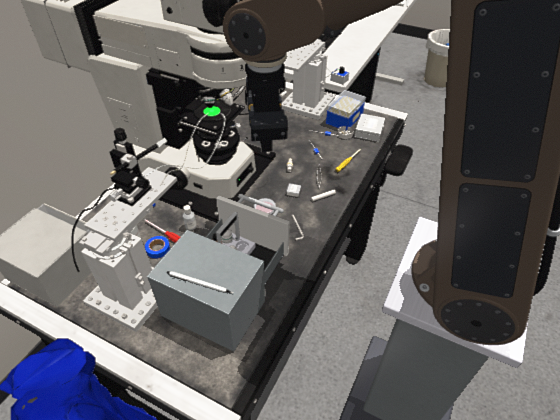

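Drawer open, with the carrier, objectives and bottle upright. The empty pocket is towards the front. The grip bar runs from about (140,65) to (215,112). I'll enlarge it.

Run:
```python
from h import *
crop("pics/w3.png","pics/c3.png",90,20,290,170,4)
```

```text
(no output)
```

View pics/c3.png

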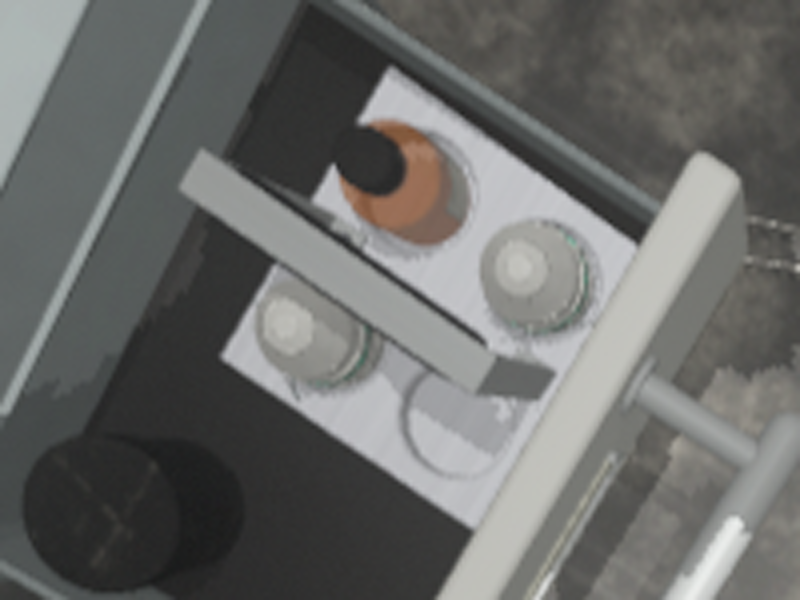

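Run:
```python
from h import *
f=lambda x,y:(90+x/4-.4,20+y/4-.4)
a=ray("wrist",*f(192,168),147);b=ray("wrist",*f(482,369),147)
print(a,b,(a+b)/2,np.linalg.norm(a-b),np.degrees(np.arctan2(*(b-a)[1::-1])))
for q in((390,68),(222,355),(636,240),(475,528)): print(ray("wrist",*f(*q),58))
for q in((205,150),(180,187),(495,345),(470,393)): print(ray("wrist",*f(*q),147))
```

```text
[524.45308198 246.7067438  147.        ] [522.01544644 176.54621925 147.        ] [523.23426421 211.62648153 147.        ] 70.20285800420761 -91.98986640439087
[568.27324435 251.28054754  58.        ]
[479.96167026 255.11200395  58.        ]
[566.73024461 174.83921161  58.        ]
[476.54561387 173.24788756  58.        ]
[528.97965335 246.02864069 147.        ]
[519.83852476 247.1272108  147.        ]
[527.76200646 176.66409114 147.        ]
[516.33828993 176.24733723 147.        ]
```

```bash
python3 -m handwheel '[{"travel":[4,10,0],"roll":7},{"travel":[8,28,0],"roll":14},{"travel":[13,46,0],"roll":21},{"travel":[18,64,0],"roll":28},{"travel":[23,82,-10],"roll":35},{"travel":[28,100,-20],"roll":42},{"travel":[32,118,-30],"roll":49},{"travel":[34,127,-40],"roll":55}]' 0; python3 -m handwheel '[{"travel":[0,0,0],"roll":0},{"travel":[0,0,0],"roll":0}]';python3 - <<'E'
from h import *
st()
P=optics.camera_params("wrist")
im=optics.read_camera("wrist"); cv2.imwrite("pics/w4.png",im[:,:,::-1])
cv2.imwrite("pics/s4.png",optics.read_camera("scene")[:,:,::-1])
print(proj("wrist",(524.4,246.7,147)),proj("wrist",(522,176.5,147)))
E
```

```text
t: 8.5
eef_pos: [522.2, 213.6, 238.8]
tcp_rot: [-1.338, 1.57, -2.951]
ft_force: [0.3, 0.3, -1.1]
opening: 0.497
t: 8.7
eef_pos: [522.1, 212.2, 239.6]
tcp_rot: [-1.079, 1.57, -2.698]
ft_force: [0.8, -1.2, -0.3]
opening: 0.503
t 8.7 pos [522.1 212.2 239.6] f [ 0.8 -1.2 -0.3] op 0.503
jaw yaw -2.74 toolx [-0.001 -0.    -1.   ] q [ 0.27  0.38  1.68 -0.    1.08  0.32]
(np.float64(280.0993602138744), np.float64(165.50097492661928)) (np.float64(281.31621751530673), np.float64(251.68945242256484))
```

View pics/w4.png

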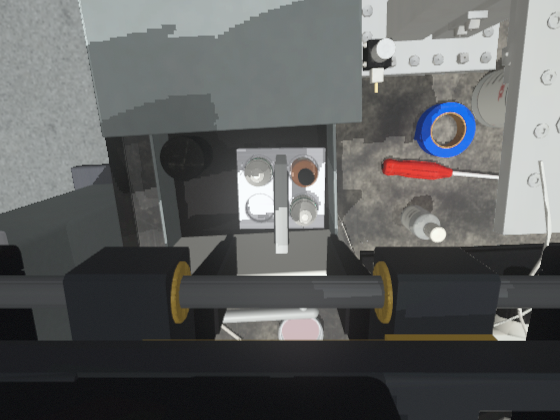

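View pics/s4.png

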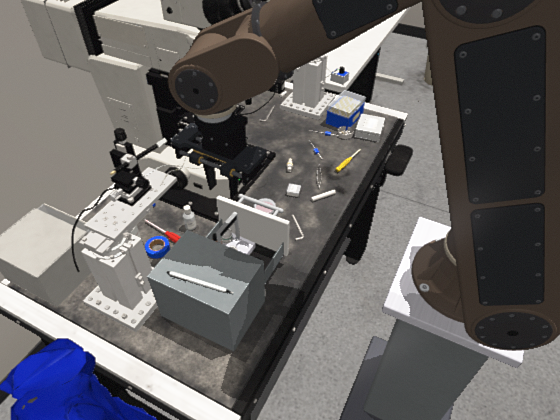

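The grip runs from about (281,155) to (282,252). The near end agrees with the prediction, but the far end is 10 px longer, so I'm enlarging it.

Run:
```python
from h import *
crop("pics/w4.png","pics/c4.png",210,130,350,270,5)
```

```text
(no output)
```

View pics/c4.png

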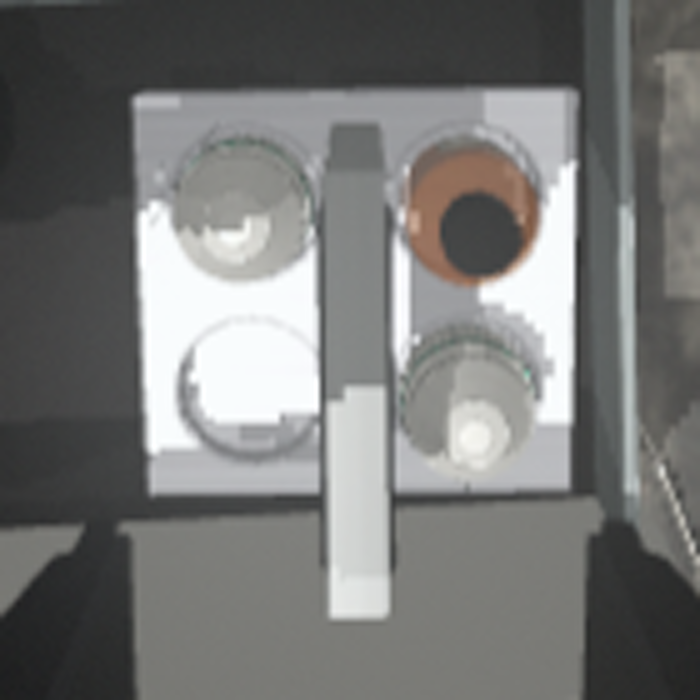

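The bar's top runs from row 163.6 to 253.4 at col ~281.5; the extra 10 px was the rear strap. That matches within 2 px, with the grip centre at about (523, 211.5) and yaw within 1° of the jaws. Descending, with a +1 mm bias towards the heavier rear side.

```bash
python3 -m handwheel '[{"travel":[1,0,-18],"roll":0},{"travel":[1,0,-40],"roll":0},{"travel":[1,0.5,-62],"roll":0},{"travel":[1,0.5,-84],"roll":0},{"travel":[1,0.5,-102],"roll":0},{"travel":[1,0.5,-114],"roll":0},{"travel":[1,0.5,-120],"roll":0},{"travel":[1,0.5,-120],"roll":0}]'
python3 - <<'E'
from h import *
st()
im=optics.read_camera("wrist"); cv2.imwrite("pics/w5.png",im[:,:,::-1])
st()
E
```

```text
t: 9.6
eef_pos: [523.3, 212.6, 119.5]
tcp_rot: [-1.047, 1.57, -2.662]
ft_force: [0.1, 0.1, -0.6]
opening: 0.498
t 9.6 pos [523.3 212.6 119.5] f [ 0.1  0.1 -0.6] op 0.498
jaw yaw -2.52 toolx [-0. -0. -1.] q [ 0.27  0.52  1.81 -0.    0.81  0.31]
t 9.65 pos [523.5 212.8 120.1] f [-0.4  0.4  0.9] op 0.505
jaw yaw -2.5 toolx [ 0.001  0.    -1.   ] q [ 0.27  0.52  1.81 -0.    0.81  0.31]
```

View pics/w5.png

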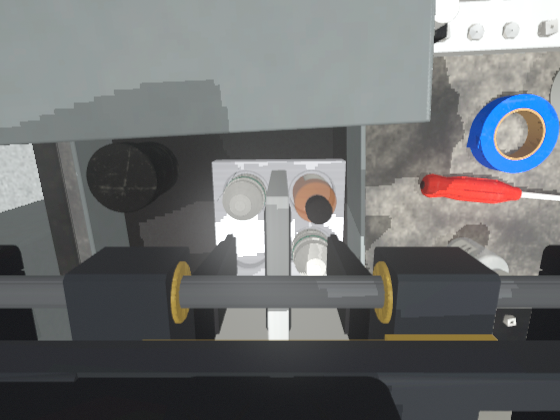

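The grip's axis sits at col 278, against 281 for the jaw centre, so about 1 mm to −x. I'll correct that and close.

```bash
python3 -m handwheel '[{"travel":[-1,0,-0.5],"roll":0},{"travel":[-1,0,-0.5],"roll":0},{"travel":[-1,0,-0.5],"roll":0}]' 0.5; python3 -m handwheel '[{"travel":[0,0,0],"roll":0},{"travel":[0,0,0],"roll":0},{"travel":[0,0,0],"roll":0},{"travel":[0,0,0],"roll":0},{"travel":[0,0,0],"roll":0},{"travel":[0,0,0],"roll":0},{"travel":[0,0,0],"roll":0}]' 1
python3 - <<'E'
from h import *
st()
E
```

```text
t: 9.95
eef_pos: [522.4, 213.0, 119.7]
tcp_rot: [1.875, 1.57, 0.261]
ft_force: [0.3, -0.3, 0.5]
opening: 0.303
t: 10.65
eef_pos: [522.2, 212.8, 119.2]
tcp_rot: [-0.952, 1.571, -2.565]
ft_force: [-2.7, -0.0, 1.4]
opening: 0.125
t 10.65 pos [522.2 212.8 119.2] f [-2.7 -0.   1.4] op 0.125
jaw yaw -2.45 toolx [-0. -0. -1.] q [ 0.27  0.52  1.81 -0.    0.81  0.31]
```

The opening reads 11.9 mm, so the grip is held. First a short, slow lift.

```bash
python3 -m handwheel '[{"travel":[0,0,0.5],"roll":0},{"travel":[0,0,1.5],"roll":0},{"travel":[0,0,3],"roll":0},{"travel":[0,0,5],"roll":0},{"travel":[0,0,7],"roll":0},{"travel":[0,0,8.5],"roll":0},{"travel":[0,0,9.5],"roll":0},{"travel":[0,0,10],"roll":0}]'
python3 - <<'E'
from h import *
s=st();print(s['moment'])
im=optics.read_camera("wrist"); cv2.imwrite("pics/w6.png",im[:,:,::-1])
E
```

```text
t: 11.45
eef_pos: [522.3, 212.9, 129.3]
tcp_rot: [1.77, 1.571, 0.157]
ft_force: [-0.1, -1.1, -4.5]
opening: 0.122
t 11.45 pos [522.3 212.9 129.3] f [-0.1 -1.1 -4.5] op 0.122
jaw yaw -2.46 toolx [ 0.  0. -1.] q [ 0.27  0.51  1.8  -0.    0.83  0.31]
[-0.02931017 -0.14239723  0.02839558]
```

View pics/w6.png

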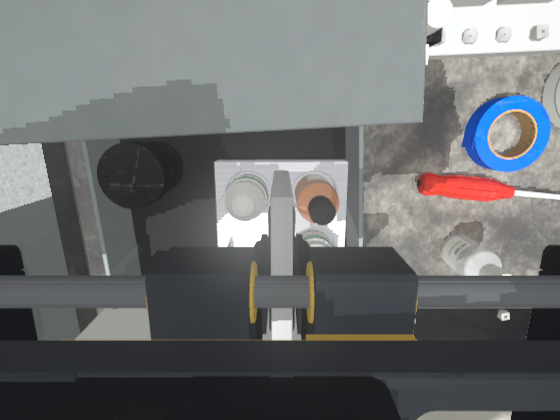

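It's off the floor and level: the block's edge is horizontal in the image and the force reads −4.5 N. Lifting on smoothly.

```bash
python3 -m handwheel '[{"travel":[0,0,1],"roll":0},{"travel":[0,0,3],"roll":0},{"travel":[0,0,6],"roll":0},{"travel":[0,0,10],"roll":0},{"travel":[0,0,15],"roll":0},{"travel":[0,0,20],"roll":0},{"travel":[0,0,25],"roll":0},{"travel":[0,0,30],"roll":0}]'; python3 -m handwheel '[{"travel":[0,0,5],"roll":0},{"travel":[0,0,10],"roll":0},{"travel":[0,0,16],"roll":0},{"travel":[0,0,23],"roll":0},{"travel":[0,0,30],"roll":0},{"travel":[0,0,37],"roll":0},{"travel":[0,0,43],"roll":0},{"travel":[0,0,48],"roll":0}]'
python3 - <<'E'
from h import *
s=st();print(s['moment'])
im=optics.read_camera("wrist"); cv2.imwrite("pics/w7.png",im[:,:,::-1])
im=optics.read_camera("scene"); cv2.imwrite("pics/s7.png",im[:,:,::-1])
crop("pics/s7.png","pics/c7.png",150,120,330,300,4)
E
```

```text
t: 12.3
eef_pos: [522.3, 212.9, 159.7]
tcp_rot: [1.717, 1.57, 0.103]
ft_force: [-0.6, -0.7, -5.0]
opening: 0.126
t: 13.1
eef_pos: [522.3, 212.9, 207.8]
tcp_rot: [1.782, 1.57, 0.169]
ft_force: [-0.3, 0.6, -6.0]
opening: 0.123
t 13.1 pos [522.3 212.9 207.8] f [-0.3  0.6 -6. ] op 0.123
jaw yaw -2.45 toolx [ 0.  0. -1.] q [ 0.27  0.41  1.72 -0.    1.01  0.31]
[-0.0600049  -0.10080985  0.05515805]
```

View pics/w7.png

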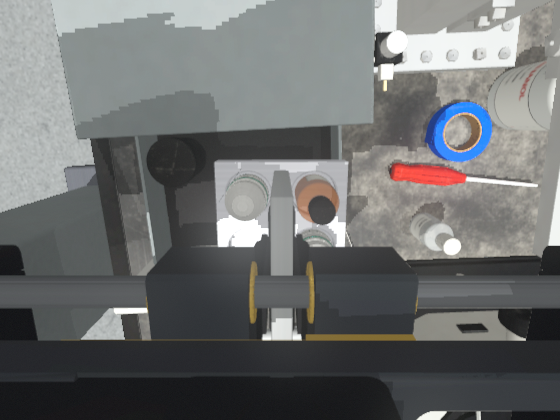

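View pics/s7.png

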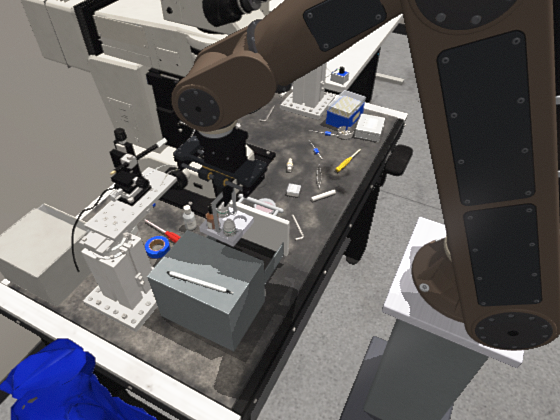

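The carrier is unchanged relative to the wrist (far edge still at row 160, cols 215–347), so nothing has slipped or tipped. The last 80 mm brings the underside to about 211 mm.

```bash
python3 -m handwheel '[{"travel":[0,0,3],"roll":0},{"travel":[0,0,7],"roll":0},{"travel":[0,0,12],"roll":0},{"travel":[0,0,18],"roll":0},{"travel":[0,0,24],"roll":0},{"travel":[0,0,30],"roll":0},{"travel":[0,0,36],"roll":0},{"travel":[0,0,42],"roll":0}]'; python3 -m handwheel '[{"travel":[0,0,6],"roll":0},{"travel":[0,0,12],"roll":0},{"travel":[0,0,18],"roll":0},{"travel":[0,0,24],"roll":0},{"travel":[0,0,30],"roll":0},{"travel":[0,0,34],"roll":0},{"travel":[0,0,37],"roll":0},{"travel":[0,0,38],"roll":0}]'; python3 -m handwheel '[{"travel":[0,0,0],"roll":0},{"travel":[0,0,0],"roll":0},{"travel":[0,0,0],"roll":0},{"travel":[0,0,0],"roll":0},{"travel":[0,0,0],"roll":0},{"travel":[0,0,0],"roll":0}]'
python3 - <<'E'
from h import *
s=st();print(s['moment'],s['qvel'])
im=optics.read_camera("wrist"); cv2.imwrite("pics/w8.png",im[:,:,::-1])
im=optics.read_camera("scene"); cv2.imwrite("pics/s8.png",im[:,:,::-1])
crop("pics/s8.png","pics/c8.png",160,110,310,260,4)
E
```

```text
t: 14.0
eef_pos: [522.3, 212.8, 249.7]
tcp_rot: [1.499, 1.571, -0.115]
ft_force: [-0.2, -0.1, -5.4]
opening: 0.127
t: 14.8
eef_pos: [522.3, 212.9, 287.5]
tcp_rot: [1.724, 1.57, 0.111]
ft_force: [0.0, -0.8, -4.7]
opening: 0.122
t: 15.4
eef_pos: [522.3, 212.8, 287.1]
tcp_rot: [-0.141, 1.571, -1.755]
ft_force: [0.7, -0.5, -5.1]
opening: 0.126
t 15.4 pos [522.3 212.8 287.1] f [ 0.7 -0.5 -5.1] op 0.126
jaw yaw -2.46 toolx [-0. -0. -1.] q [ 0.27  0.34  1.61 -0.    1.19  0.31]
[-0.0399479  -0.07528442  0.01042786] [7.80066654e-04 8.35452894e-04 6.43091692e-04 4.27009818e-05
 1.29690278e-04 2.35512460e-03]
```

View pics/w8.png

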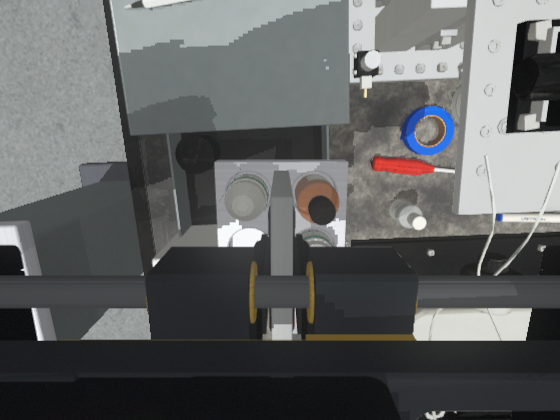

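View pics/c8.png

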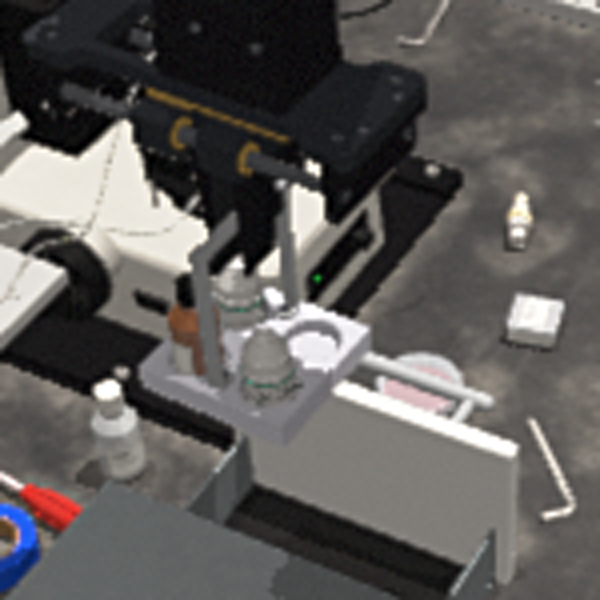

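The carrier hangs level with everything upright in its pockets, clear of the drawer front, and the bench things are undisturbed. Handing in.

Run:
```python
from h import *
print(job.job_done()); st()
```

```text
the job is handed in; nothing more can be done
None
the job is handed in; nothing more can be done
```

The upper drawer is fully open, and the gripper is holding the objective carrier level and still. I handed the job in at about 15.5 s; no verdict is reported.

- **Drawer:** I gripped the bar handle and pulled until the stop. Travel measured about 114 mm, and the force rose to 7.5 N there.
- **Carrier:** It is held by the middle of its black grip. The jaws read 11.9 mm on the 12 mm bar, and the steady load is about 5 N. That is slightly under the 0.5–0.7 kg stated, but the force readings vary by about 1 N.
- **Height:** The underside is about 210 mm above the bench, roughly 5.5 cm above the cabinet's top. This is worked out from how far the arm rose, not measured directly.
- **Contents:** The last wrist and scene pictures show the carrier level, with both objectives and the bottle upright in their pockets. Its position in the wrist view did not change during the lift. The petri dish, hex key, cover and coupling looked undisturbed in the last picture. The post was last seen in place in the mid-lift scene picture.
- **Position:** The carrier hangs above the open drawer, not over the cabinet itself, because the gripper would have come close to the equipment beside the cabinet.

Nothing failed, and no checks disagreed by more than 2–3 mm.

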